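# Pin the tube carrier and lift it level

## Robot

A 6-joint arm with a two-finger parallel gripper is mounted at the origin on a cart in front of the work surface, level with it; the furniture and walls round the work are solid. World frame = base frame: x ahead of the robot, y to its left, z up, the work surface at z = 0. Lengths are in m, angles in rad, forces in N, time in s.
With the tool pointing down it reaches from about 0.25 to 0.725 m from the base axis. Payload 4 kg.
Tool frame: the origin (TCP) lies midway between the tips of the shut fingers; the grasp point (between the pads) lies 19 mm behind it; z points along the fingers, y is the line along which they close (so a half turn about z gives the same grasp; the last joint's range is limited). The gripper opens to 85 mm and grips with 20 to 120 N. Pads are 22 mm wide; open, the fingers measure 114 mm over their backs; the gripper's body (76 mm by 85 mm) begins 54 mm behind the grasp point. The pads swing forward as they close: fully open they stand 13 mm farther back than shut.
Start: joints at [-1.243, 0.241, 0.005, 1.335, 0, 1.571], TCP at [0.161, -0.473, 0.231] pointing down, gripper open.
Joint ranges: [-2.72, 2.72], [-1.05, 1.87], [-1.09, 1.28], [-1.99, 2.15], [-1.42, 1.44], [-3.14, 3.14]. Speed limits (rad/s): [2.79, 2.79, 3.14, 3.14, 3.14, 3.14].

## Interface

Orientations are given as a unit quaternion [x, y, z, w].
In Python, from workcell import bot gives the robot as it stands.
- The arm moves only by the tool move_arm, never from a script. Its argument "motion" is a list of rows, each an object of numbers: "x", "y", "z": the shift along the tool's x, y, z in cm; "yaw": the turn about the tool's z in degrees. A call has 1 to 20 rows; each row is the pose to reach, as a shift and turn from the pose commanded when the call began, along the tool's axes at that moment; what a row does not reach only later rows make up. A row lasts 1/8 s, in which the tool goes at most 62.5 mm and 10.7 degrees, less where a joint would pass 70% of its speed; a pose out of reach is approached as far as the arm can. A call with a gripper value outside its range is refused whole. "gripper" is the opening, from -1 (shut) to 1 (fully open), set as the call begins (left out, the last holds). The fingers move at their own pace and stop on an object; the grip force is fixed at half the most. Time passes only in rows, so rows that repeat a pose let the fingers close. It gives the time, the measured TCP pose, the force, the opening and the grip force at its end, in the units of the state.
- bot.get_obs(): the state, without advancing time (a new reading comes with each control period).
- bot.camera(name): name is "scene" or "top" or "wrist"; returns the picture (480x640x3 uint8, blue, green, red); there is no depth.
- bot.camera_model(name): a dict with "K" (3x3 intrinsics, pixels), "dist" ([k1, k2, p1, p2, k3] as OpenCV has them; the pictures are not rectified), "world_from_camera" (4x4, takes a point from camera to world coordinates). Camera axes: x right, y down, z forward; pixel columns grow to the right and rows downward; lengths in m; the calibration is good to about 2 mm. A picture is of the moment at which its call begins: read the wrist's pose just before it. camera_model takes no time and is no camera call; for the wrist camera it gives the pose at the moment of the call.
- bot.job_done(): hands the job in; it is judged then, once.
Trained networks look in the newest picture that a camera, given by its name, has taken for a name from the list of things; names that differ only in an ending like _2 or _b are one class to them, and where a whole thing is asked for, a point or a joint stands for the part that bears it (a point fixed in the world has none). Each returns a list of dicts, best first, with "score" (0 to 1); they miss things now and then, are a little off and sometimes report something else, mostly with a low value. They report only what shows in the picture. A call takes as long as a camera call.
- bot.cut_out(camera, name): "mask" (480x640 bool, what is visible of it) and "centre" ([row, column] in pixels, amid what is visible of it).
The state is a dict: "clock": time; "joint_pos": joint angles; "joint_vel": joint speeds; "tau": joint torques, N m; "eef_pos": TCP position; "tool_rot": TCP orientation; "ft_force": force on the tool from outside, world axes, zero at the start; "ft_torque": the same for the moment, N m; "grip_width": finger opening in m; "grasp_force": force on a finger pad.
Only numpy, scipy, OpenCV 4.12 (cv2) and the standard library are available. Lean on these libraries where they do the work, as an engineer would, in place of code of your own. Each camera call takes 0.05 s, during which the arm holds its last target. There are 200 camera calls.

## Task

Lock the tube rack into its metal carrier: take the orange-headed lock pin from the white block and drop it down through the hole in the red tongue and the carrier's front plate below, until its collar rests on the tongue. Then take the carrier by the yellow middle of its black crossbar, lift it straight up about 10 cm off its dock, and finish while still holding it there in the gripper, still and level, for at least two seconds, with the pin and the tubes in place. Leave the reagent bottle beside the dock, the slide box and Petri dish where they are.

Things in the scene. Friction and masses are not known exactly. Their poses are not given: they have to be found in the camera images.
- carrier: Loose aluminium carrier, about 0.85 kg loaded, balanced below the crossbar's middle. Base plate 100 x 230 x 8 mm; end frames at y = +/-110 mm carry a black crossbar along y, 20 mm thick (x), 18 mm high, yellow in the middle. Origin centre of underside, z up, -x to the front plate. It stands on the dock, origin 20 mm above the worktop. Tube tops reach about 135 mm above the origin.
- lift_point (a point): Middle of the crossbar, on its axis: 165 mm above the carrier's origin (185 mm above the worktop while docked), 8 mm in front of it. Free for grasping from above, fingers closing along the carrier's x.
- lock_hole (a point): Hole centre at the top of the red tongue: 95 mm in front of the carrier's origin, 18 mm above it (38 mm above the worktop while docked). Tongue 44 mm wide, 8 mm thick; 2 mm below it the carrier's 60 mm wide, 8 mm thick front plate; both have a 14 mm hole, in line; 20 mm of free air below. Axes as the carrier's.
- insert (a joint): Slide of the orange tube rack with its red tongue in the carrier, in m: 0 = fully in, holes in line; grows as it comes out towards the front, at most 0.10. It moves against 1.5 N of friction and starts at 0.
- lock_pin: Loose pin, about 50 g, upright in the white block. Origin centre of its foot, z up. Steel shaft 10 mm in diameter, 28 mm long, tapered over the last 5 mm; collar 24 mm in diameter from 28 to 33 mm; round orange grip 18 mm in diameter from 33 to 65 mm above the foot. In place, its foot is 28 mm below the top of the tongue.
- pin_block: Fixed white block 60 x 60 x 32 mm with a 14 mm through hole in the middle, in which the pin is parked (its collar on the block's top, foot 4 mm above the worktop). Origin at the centre of the underside. It stands on the left or on the right of the dock.
- dock: Fixed grey plinth on which the carrier stands, 120 x 250 x 20 mm, with black guide tabs rising 15 mm above its top round the carrier's base plate (2 to 3 mm play). Origin at the underside, below the carrier's origin.
- tube_1: 50 ml centrifuge tube, 34 x 34 x 116 mm, with a blue cap, standing loose in the second from the +y end of the rack's five back holes; origin at the centre of its foot
- tube_2: 50 ml centrifuge tube, 34 x 34 x 116 mm, with an orange cap, standing loose in the second from the -y end of the rack's five back holes; origin at the centre of its foot
- tube_3: 50 ml centrifuge tube, 34 x 34 x 116 mm, with a blue cap, standing loose in the middle one of the rack's five back holes; origin at the centre of its foot
- bottle_b: Bystander: cream reagent bottle with an orange cap, 56 x 56 x 105 mm, origin at the centre of its underside; stands on the side of the dock where the pin block is not.
- slide_box: Bystander: light slide box, 37 x 97 x 33 mm, left of the dock; origin at the centre of its underside.
- petri: Bystander: brown Petri dish, 55 x 55 x 14 mm, right of the dock; origin at the centre of its underside.

How it is judged:
On the way, in this order (a step that is already met when the one before it is completed fails the run):
1. the lock pin is down through tongue and front plate, its collar on the tongue, and the carrier still stands on its dock (z of lock_pin in the frame of lock_hole between -0.035 and -0.024 m and x of lock_pin in the frame of lock_hole between -0.007 and 0.007 m and y of lock_pin in the frame of lock_hole between -0.007 and 0.007 m and angle between the z axis of lock_pin and the z axis of carrier, either way round below 0.2 rad and height (world z) of carrier below 0.026 m and value of joint insert below 0.006 m), for 0.2 s.
2. the carrier is held in the gripper, clear of the dock, level and still, for 1.5 s (height (world z) of carrier between 0.08 and 0.19 m and angle between carrier's own z axis and vertical below 0.1 rad and linear speed of carrier below 0.03 m/s and angular speed of carrier below 0.15 rad/s and contact force between the fingers and carrier above 2 N and contact force between carrier and dock below 0.1 N and z of lock_pin in the frame of lock_hole between -0.035 and -0.024 m and x of lock_pin in the frame of lock_hole between -0.007 and 0.007 m and y of lock_pin in the frame of lock_hole between -0.007 and 0.007 m and angle between the z axis of lock_pin and the z axis of carrier, either way round below 0.2 rad and value of joint insert below 0.006 m and z of tube_1 in the frame of carrier between 0.005 and 0.03 m and angle between the z axis of each of tube_1, tube_2, tube_3 and the z axis of carrier, either way round below 0.35 rad and z of tube_2 in the frame of carrier between 0.005 and 0.03 m and z of tube_3 in the frame of carrier between 0.005 and 0.03 m), for 1.5 s.
At the end, for the whole second after the job is handed in: The gripper holds the carrier 60 to 170 mm above the dock, touching it nowhere, tilted under 0.1 rad, slower than 0.03 m/s and 0.15 rad/s; pin foot 24 mm or more below the tongue top, within 7 mm and 0.2 rad of the hole axis; rack out under 6 mm; tubes in it within 0.35 rad of upright (all of step 2); the arm keeps its last pose, push and grip.
It fails at once if the carrier is lifted off the dock before the pin is in (height (world z) of carrier above 0.045 m and z of lock_pin in the frame of lock_hole above -0.01 m).
It fails at once if the carrier is tipped by more than 0.3 rad (angle between carrier's own z axis and vertical above 0.3 rad).
It fails at once if the bottle, slide box or Petri dish is moved by more than 25 mm (distance of any of bottle_b, slide_box, petri from where it was at the start of the episode above 0.025 m).
It also fails if it takes over 59 s, if anything falls off the work surface, if the arm or the gripper's body presses on something with over 40 N, if the wrist force passes 120 N, or if a joint passes its speed limit or range.

## Working session

There is one attempt and no reset: what is moved stays moved. The work goes in short steps, Python scripts to look and compute and a tool call to move; the robot and the scene stay as the last step left them, time stands still between calls to the robot, and variables do not carry over. Pictures are saved under pics/ and viewed, at most 10 in all, crops included, and the job is handed in when it is done.

Besides the shell and the picture viewer there is one more tool, called as name([rows], argument=value, ...), one row to a line, values as JSON. move_arm: Moves the arm, as the interface text tells. Its arguments: {"type":"object","properties":{"motion":{"type":"array"},"gripper":{"type":"number"}},"required":["motion"]}

```bash
mkdir -p pics
cat > h.py <<'E'
import numpy as np,cv2
from workcell import bot
def ray(cam,rc,m=None):
    m=m or bot.camera_model(cam)
    p=cv2.undistortPoints(np.array([[[rc[1],rc[0]]]],float),np.array(m["K"]),np.array(m["dist"]))[0,0]
    T=np.array(m["world_from_camera"]); return T[:3,3],T[:3,:3]@np.array([p[0],p[1],1])
def onz(cam,rc,z,m=None):
    o,d=ray(cam,rc,m); return o+d*(z-o[2])/d[2]
def px(cam,P,m=None):
    m=m or bot.camera_model(cam)
    T=np.linalg.inv(np.array(m["world_from_camera"])); 
    q,_=cv2.projectPoints(np.array(P,float).reshape(-1,1,3),cv2.Rodrigues(T[:3,:3])[0],T[:3,3],np.array(m["K"]),np.array(m["dist"])); return q[:,0]
def save(cam,name):
    im=bot.camera(cam); cv2.imwrite(f"pics/{name}.png",im); return im
E
python3 - <<'E'
from h import *
np.set_printoptions(precision=4,suppress=True)
for c in("top","scene"):
    save(c,c+"0")
    print(c,np.array(bot.camera_model(c)["world_from_camera"])[:3])
    for n,z in(("lock_pin",.055),("pin_block",.03),("lock_hole",.038),("carrier",.18),("dock",.02),("bottle_b",.1),("slide_box",.03),("petri",.014)):
        for r in bot.cut_out(c,n)[:2]: print(n,round(r["score"],2),np.round(r["centre"]),onz(c,r["centre"],z),r["mask"].sum())
o=bot.get_obs();print(o["clock"],o["eef_pos"],o["tool_rot"],o["grip_width"])
E
```

```text
top [[ 0.0116 -0.9787  0.205   0.3409]
 [-0.9999 -0.0108  0.0047 -0.0083]
 [-0.0024 -0.2051 -0.9787  1.2729]]
lock_pin 0.64 [293. 438.] [ 0.4422 -0.3247  0.055 ] 64
pin_block 0.73 [290. 432.] [ 0.4509 -0.3153  0.03  ] 512
lock_hole 0.62 [243. 328.] [ 0.5809 -0.0247  0.038 ] 3446
carrier 0.69 [240. 331.] [ 0.5605 -0.0314  0.18  ] 3348
bottle_b 0.77 [278. 206.] [0.4711 0.2981 0.1   ] 383
petri 0.72 [224. 422.] [ 0.6451 -0.2984  0.014 ] 224
petri 0.61 [247. 330.] [ 0.5737 -0.0311  0.014 ] 2016
scene [[ 0.9779  0.1628 -0.1309  0.7197]
 [ 0.2088 -0.7681  0.6054 -0.7737]
 [-0.002  -0.6194 -0.7851  1.1776]]
pin_block 0.6 [369. 252.] [ 0.4593 -0.328   0.03  ] 679
lock_hole 0.83 [270. 333.] [ 0.5927 -0.014   0.038 ] 3733
lock_hole 0.37 [369. 250.] [ 0.4565 -0.3306  0.038 ] 655
carrier 0.83 [269. 328.] [ 0.598  -0.1089  0.18  ] 3743
carrier 0.2 [377. 335.] [ 0.6631 -0.3663  0.18  ] 379
dock 0.9 [306. 341.] [ 0.6342 -0.1077  0.02  ] 845
bottle_b 0.57 [174. 317.] [0.4872 0.2686 0.1   ] 428
bottle_b 0.16 [373. 248.] [ 0.4688 -0.3665  0.1   ] 673
slide_box 0.59 [198. 377.] [0.6723 0.2757 0.03  ] 342
petri 0.68 [376. 333.] [ 0.6501 -0.2987  0.014 ] 376
0.9 [ 0.161  -0.4734  0.2313] [0.9866 0.1631 0.     0.    ] 0.08529124926726725
```

View pics/top0.png

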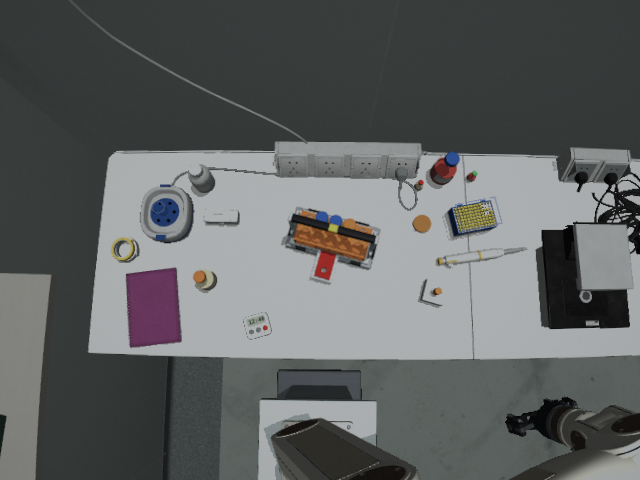

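View pics/scene0.png

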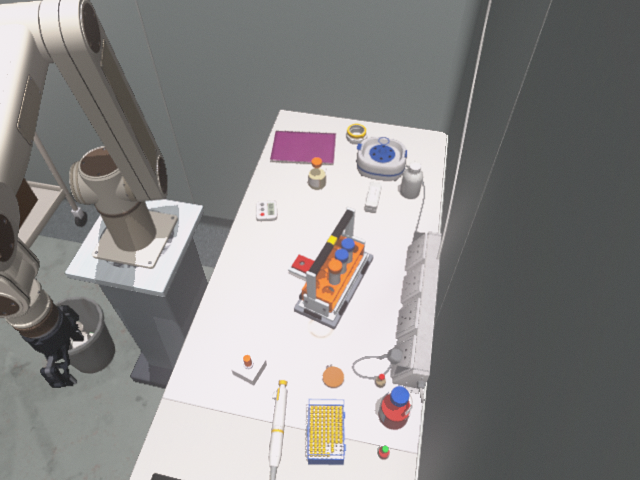

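The top view shows the carrier near (333,235) with its red tongue towards the robot and the hole near (322,268). The pin is at (437,291) in the block on the right, and the bottle at (204,280) on the left.

Run:
```python
from h import *
np.set_printoptions(precision=4,suppress=True)
t=cv2.imread("pics/top0.png");s=cv2.imread("pics/scene0.png")
a=cv2.resize(t[200:290,275:390],None,fx=4,fy=4,interpolation=2);b=cv2.resize(s[200:330,280:380],None,fx=4,fy=4,interpolation=2)
H=max(a.shape[0],b.shape[0]);f=lambda i:cv2.copyMakeBorder(i,0,H-i.shape[0],0,0,0)
cv2.imwrite("pics/crop.png",np.hstack([f(a)[:520],f(b)[:520]])[:, :800])
for c,im,r in(("top",t,(200,290,275,390)),("scene",s,(200,330,280,380))):
    h=cv2.cvtColor(im,cv2.COLOR_BGR2HSV)[r[0]:r[1],r[2]:r[3]]
    y=(abs(h[...,0].astype(int)-28)<6)&(h[...,1]>150)&(h[...,2]>120)
    p=np.argwhere(y);q=p.mean(0)+[r[0],r[2]];print(c,"yellow",len(p),q,onz(c,q,.194))
from scipy.spatial.transform import Rotation as R
o=bot.get_obs();T=np.array(bot.camera_model("wrist")["world_from_camera"]);Rt=R.from_quat(o["tool_rot"]).as_matrix()
print(Rt,"cam in tool",Rt.T@(T[:3,3]-o["eef_pos"]),Rt.T@T[:3,:3], bot.camera_model("wrist")["K"])
```

```text
top yellow 4 [231.   332.25] [ 0.58   -0.0331  0.194 ]
scene yellow 51 [239.5098 332.0392] [ 0.5912 -0.0318  0.194 ]
[[ 0.9468  0.3219  0.    ]
 [ 0.3219 -0.9468 -0.0001]
 [-0.      0.0001 -1.    ]] cam in tool [ 0.0793  0.0012 -0.1424] [[ 0.0005 -0.9519 -0.3065]
 [ 1.      0.0006 -0.0003]
 [ 0.0005 -0.3065  0.9519]] [[415.7982   0.     317.4221]
 [  0.     415.7982 242.702 ]
 [  0.       0.       1.    ]]
```

View pics/crop.png

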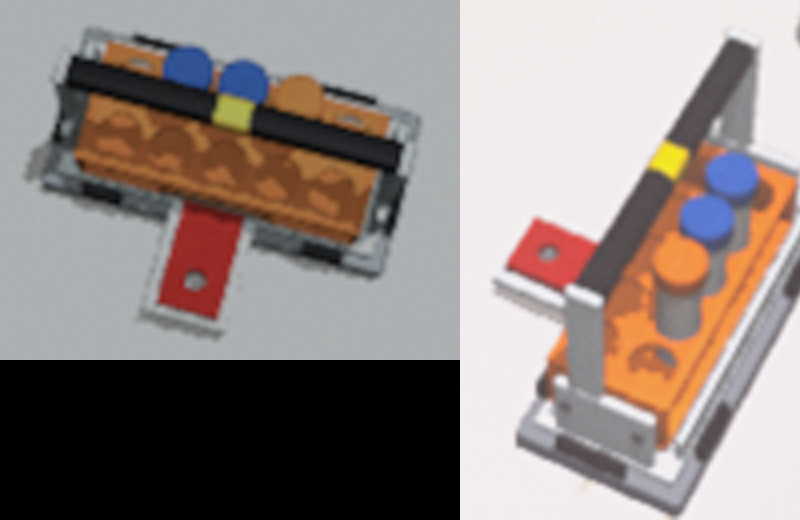

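move_arm([
  {"x": 5,"y": -1,"yaw": -10},
  {"x": 11,"y": -2,"yaw": -20},
  {"x": 17,"y": -3,"yaw": -30},
  {"x": 23,"y": -4,"yaw": -40},
  {"x": 29,"y": -4.9,"yaw": -50},
  {"x": 31.7,"y": -4.9,"yaw": -58},
  {"x": 31.7,"y": -4.9,"yaw": -58},
  {"x": 31.7,"y": -4.9,"yaw": -58},
])

```text
invalid input at $.motion[0]: expected keys x, y, z, yaw
```

Run:
```python
from h import *
np.set_printoptions(precision=4,suppress=True)
from scipy.spatial.transform import Rotation as R
o=bot.get_obs();print(o["eef_pos"],o["joint_pos"],R.from_quat(o["tool_rot"]).as_matrix()[:,0])
m=bot.camera_model("wrist");save("wrist","w1")
for n,z in(("lock_pin",.055),("pin_block",.03)):
    for r in bot.cut_out("wrist",n)[:2]: print(n,round(r["score"],2),np.round(r["centre"]),onz("wrist",r["centre"],z,m),r["mask"].sum())
print("hole",onz("top",(270.2,323.5),.038),"scene",onz("scene",(263.5,302),.038))
for c,e in(("top",[(218.7,293),(238,374)]),):
    print([onz(c,p,.19) for p in e])
```

```text
[ 0.161  -0.4734  0.2313] [-1.243   0.2406  0.005   1.3352 -0.      1.5708] [ 0.9468  0.3219 -0.    ]
hole [ 0.5033 -0.0131  0.038 ] scene [ 0.507  -0.0115  0.038 ]
[array([0.6111, 0.0645, 0.19  ]), array([ 0.5644, -0.1361,  0.19  ])]
```

View pics/w1.png

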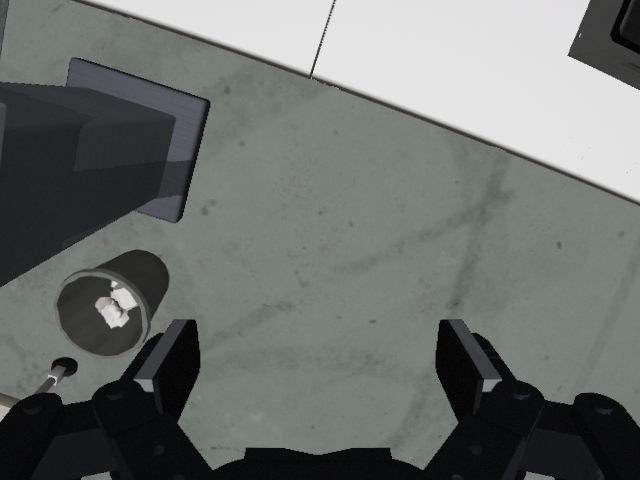

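The wrist view shows only the floor and the table edge, with the fingers at the bottom (columns 170 and 465). The move was refused because every row needs all the keys.

move_arm([
  {"x": 5,"y": -1,"z": 0,"yaw": -10},
  {"x": 11,"y": -2,"z": 0,"yaw": -20},
  {"x": 17,"y": -3,"z": 0,"yaw": -30},
  {"x": 23,"y": -4,"z": 0,"yaw": -40},
  {"x": 29,"y": -4.9,"z": 0,"yaw": -50},
  {"x": 31.7,"y": -4.9,"z": 0,"yaw": -58},
  {"x": 31.7,"y": -4.9,"z": 0,"yaw": -58},
  {"x": 31.7,"y": -4.9,"z": 0,"yaw": -58},
])

```text
clock: 2.05
eef_pos: [0.4446, -0.325, 0.2311]
tool_rot: [0.784, 0.62, -0.0, -0.0]
ft_force: [-0.0, 0.0, 0.4]
grip_width: 0.0852
grasp_force: 0.0
```

Run:
```python
from h import *
np.set_printoptions(precision=4,suppress=True)
from scipy.spatial.transform import Rotation as R
o=bot.get_obs();print(o["eef_pos"],o["joint_pos"],R.from_quat(o["tool_rot"]).as_matrix()[:,0])
m=bot.camera_model("wrist");save("wrist","w2")
for n,z in(("lock_pin",.06),("pin_block",.03)):
    for r in bot.cut_out("wrist",n)[:2]: print(n,round(r["score"],2),np.round(r["centre"]),onz("wrist",r["centre"],z,m),r["mask"].sum())
```

```text
[ 0.4446 -0.325   0.2311] [-0.631   0.3428  0.1445  1.3733 -0.0004  1.1721] [ 0.2302  0.9731 -0.    ]
lock_pin 0.72 [204. 319.] [ 0.4485 -0.3174  0.06  ] 733
pin_block 0.7 [189. 318.] [ 0.45   -0.3113  0.03  ] 4628
```

View pics/w2.png

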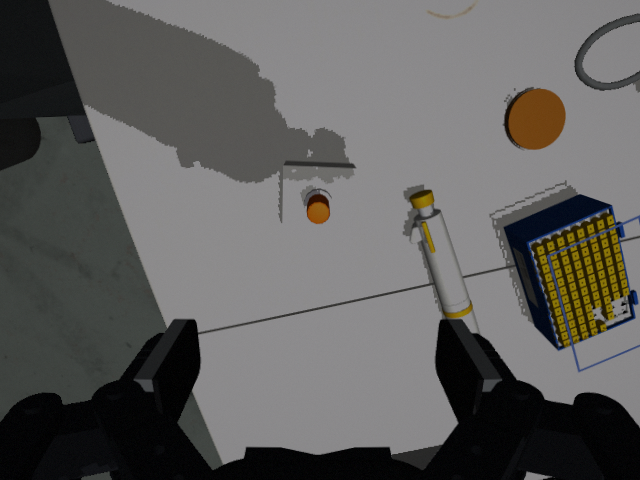

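The pin's orange top is at (318,213), with its side and collar above it in the picture. The white block is around it.

Run:
```python
from h import *
np.set_printoptions(precision=4,suppress=True)
m=bot.camera_model("wrist");im=cv2.imread("pics/w2.png")
h=cv2.cvtColor(im,cv2.COLOR_BGR2HSV)[190:230,300:340]
M=((h[...,0]<18)&(h[...,1]>150)&(h[...,2]>170)).astype(np.uint8)
c=max(cv2.findContours(M,0,1)[0],key=cv2.contourArea);(x,y),r=cv2.minEnclosingCircle(c);print(x+300,y+190,r,cv2.boundingRect(c))
p=onz("wrist",(y+190,x+300),.069,m);print(p)
o=bot.get_obs()
from scipy.spatial.transform import Rotation as R
print("shift cm",100*R.from_quat(o["tool_rot"]).as_matrix().T@(p-o["eef_pos"]))
t=np.linspace(0,2*np.pi,40)
print("pred circle px",px("wrist",np.c_[p[0]+.009*np.cos(t),p[1]+.009*np.sin(t),0*t+.069],m).min(0))
```

```text
Traceback (most recent call last):
ValueError: max() iterable argument is empty
```

Run:
```python
from h import *
np.set_printoptions(precision=4,suppress=True)
m=bot.camera_model("wrist");im=cv2.imread("pics/w2.png")
H=cv2.cvtColor(im,cv2.COLOR_BGR2HSV);print(H[190:226:2,318].tolist())
h=H[190:230,300:340]
M=((h[...,0]<22)&(h[...,1]>120)&(h[...,2]>170)).astype(np.uint8)
print(M.sum())
M2=((h[...,0]<22)&(h[...,1]>120)&(h[...,2]>110)).astype(np.uint8);print(M2.sum())
for q in(M,M2):
  if q.sum()<20: continue
  c=max(cv2.findContours(q,0,1)[0],key=cv2.contourArea);(x,y),r=cv2.minEnclosingCircle(c);print(x+300,y+190,r,cv2.boundingRect(c))
p=onz("wrist",(213,318),.069,m);print(p)
o=bot.get_obs()
from scipy.spatial.transform import Rotation as R
print("shift cm",100*R.from_quat(o["tool_rot"]).as_matrix().T@(p-o["eef_pos"]))
```

```text
[[130, 8, 92], [144, 14, 89], [6, 107, 57], [11, 249, 46], [10, 244, 48], [11, 255, 48], [14, 246, 117], [18, 217, 141], [18, 212, 143], [17, 219, 142], [17, 221, 142], [17, 228, 140], [17, 226, 142], [16, 228, 143], [16, 233, 141], [15, 232, 143], [15, 241, 142], [12, 24, 140]]
0
372
318.0 212.5 11.10190200805664 (7, 12, 23, 22)
[ 0.4466 -0.3228  0.069 ]
shift cm [ 0.3285  0.1704 16.2483]
```

move_arm([
  {"x": 0.35,"y": 0.15,"z": 5,"yaw": 0},
  {"x": 0.35,"y": 0.15,"z": 10,"yaw": 0},
  {"x": 0.35,"y": 0.15,"z": 14,"yaw": 0},
  {"x": 0.35,"y": 0.15,"z": 17,"yaw": 0},
  {"x": 0.35,"y": 0.15,"z": 18.8,"yaw": 0},
  {"x": 0.35,"y": 0.15,"z": 18.8,"yaw": 0},
  {"x": 0.35,"y": 0.15,"z": 18.8,"yaw": 0},
], gripper=0.1)

```text
clock: 3.08
eef_pos: [0.4477, -0.3227, 0.0443]
tool_rot: [0.784, 0.621, 0.0, 0.001]
ft_force: [0.2, 0.7, 0.4]
grip_width: 0.0471
grasp_force: 0.0
```

Run:
```python
from h import *
save("wrist","w3")
```

```text
(no output)
```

View pics/w3.png

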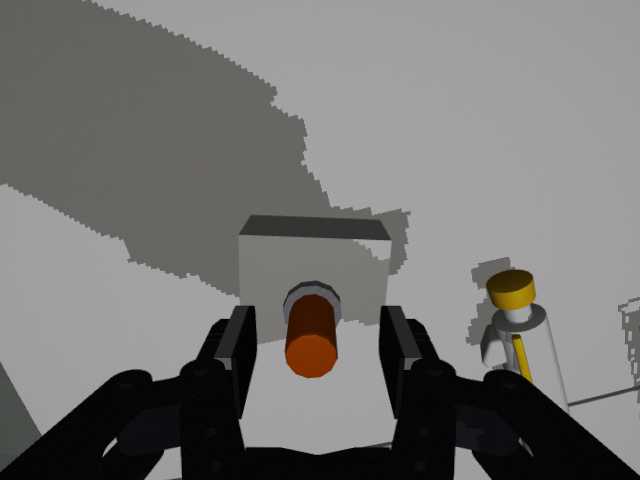

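The pin's head (top at (311,355)) is between the pads, slightly left of the middle.

Run:
```python
from h import *
np.set_printoptions(precision=4,suppress=True)
from scipy.spatial.transform import Rotation as R
m=bot.camera_model("wrist");o=bot.get_obs()
p=onz("wrist",(355,311),.069,m);print(p,"shift cm",100*R.from_quat(o["tool_rot"]).as_matrix().T@(p-o["eef_pos"]),o["eef_pos"])
```

```text
[ 0.4473 -0.3214  0.069 ] shift cm [ 0.1196 -0.1031 -2.4369] [ 0.4481 -0.3228  0.0446]
```

move_arm([
  {"x": 0.1,"y": -0.1,"z": 0,"yaw": 0},
  {"x": 0.1,"y": -0.1,"z": 0,"yaw": 0},
])

```text
clock: 3.38
eef_pos: [0.4471, -0.3208, 0.0441]
tool_rot: [0.784, 0.621, 0.0, 0.001]
ft_force: [-0.5, 0.3, -0.0]
grip_width: 0.0469
grasp_force: 0.0
```

move_arm([
  {"x": 0,"y": 0,"z": 0,"yaw": 0},
  {"x": 0,"y": 0,"z": 0,"yaw": 0},
  {"x": 0,"y": 0,"z": 0,"yaw": 0},
  {"x": 0,"y": 0,"z": 0,"yaw": 0},
  {"x": 0,"y": 0,"z": 0,"yaw": 0},
  {"x": 0,"y": 0,"z": 0,"yaw": 0},
], gripper=-1)

```text
clock: 4.12
eef_pos: [0.4471, -0.3208, 0.0437]
tool_rot: [0.784, 0.621, 0.0, 0.0]
ft_force: [-0.4, 0.6, 3.8]
grip_width: 0.016
grasp_force: 58.9
```

move_arm([
  {"x": 0,"y": 0,"z": -1,"yaw": 0},
  {"x": 0,"y": 0,"z": -3,"yaw": 0},
  {"x": 0,"y": 0,"z": -6,"yaw": 0},
  {"x": 0,"y": 0,"z": -10,"yaw": 0},
  {"x": 0,"y": 0,"z": -14,"yaw": 0},
  {"x": 0,"y": 0,"z": -18,"yaw": 0},
  {"x": 0,"y": 0,"z": -18,"yaw": 0},
])

```text
clock: 5.0
eef_pos: [0.4484, -0.3219, 0.2272]
tool_rot: [0.784, 0.621, 0.001, 0.004]
ft_force: [0.1, -0.9, -0.5]
grip_width: 0.0161
grasp_force: 58.6
```

Run:
```python
from h import *
np.set_printoptions(precision=4,suppress=True)
from scipy.spatial.transform import Rotation as R
o=bot.get_obs();print(o["eef_pos"],R.from_quat(o["tool_rot"]).as_matrix(),o["grip_width"],o["joint_pos"])
im=save("wrist","w4")
```

```text
[ 0.4484 -0.3219  0.2272] [[ 0.2288  0.9735  0.0059]
 [ 0.9735 -0.2288 -0.0044]
 [-0.0029  0.0067 -1.    ]] 0.016123870697550467 [-0.6225  0.3401  0.1304  1.3538 -0.0001  1.1791]
```

View pics/w4.png

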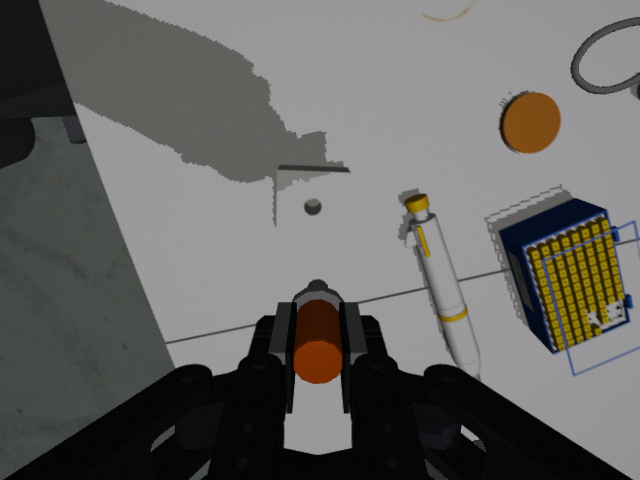

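The pin is held upright between the pads (top (318,362), foot (317,285)), and the block's hole is empty.

move_arm([
  {"x": 3,"y": -0.1,"z": -1.5,"yaw": 0},
  {"x": 8,"y": -0.4,"z": -2.5,"yaw": 0},
  {"x": 13,"y": -0.7,"z": -2.5,"yaw": 0},
  {"x": 18,"y": -1,"z": -2.5,"yaw": 0},
  {"x": 23,"y": -1.2,"z": -2.5,"yaw": 0},
  {"x": 28,"y": -1.4,"z": -2.5,"yaw": 0},
  {"x": 31,"y": -1.6,"z": -2.5,"yaw": 0},
  {"x": 31.5,"y": -1.6,"z": -2.5,"yaw": 0},
  {"x": 31.5,"y": -1.6,"z": -2.5,"yaw": 0},
  {"x": 31.5,"y": -1.6,"z": -2.5,"yaw": 0},
])

```text
clock: 6.3
eef_pos: [0.5029, -0.0114, 0.2478]
tool_rot: [0.784, 0.62, -0.001, -0.0]
ft_force: [0.1, -0.5, 0.7]
grip_width: 0.0162
grasp_force: 58.5
```

Run:
```python
from h import *
np.set_printoptions(precision=4,suppress=True)
from scipy.spatial.transform import Rotation as R
o=bot.get_obs();print(o["eef_pos"],R.from_quat(o["tool_rot"]).as_matrix(),o["grip_width"],o["joint_pos"])
im=save("wrist","w5")
```

```text
[ 0.5029 -0.0114  0.2478] [[ 0.2302  0.9731 -0.0011]
 [ 0.9731 -0.2302 -0.0003]
 [-0.0006 -0.001  -1.    ]] 0.016202924481120776 [-0.0224  0.2411  0.0486  1.3794 -0.0004  1.7806]
```

View pics/w5.png

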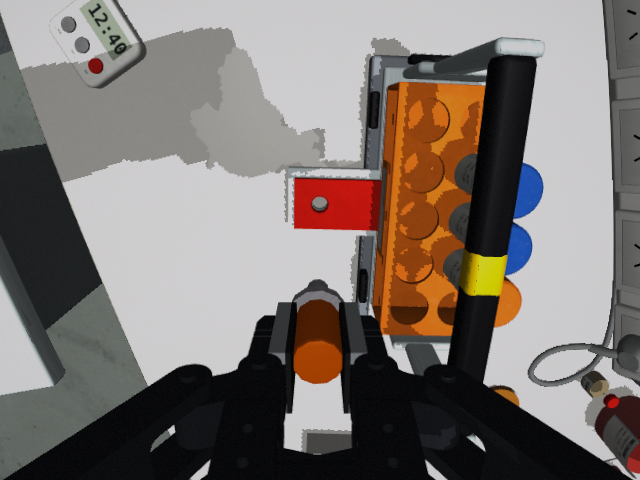

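The hole in the tongue is at (319,204). The pin's foot is at (317,285), and the yellow bar middle at (484,275).

Run:
```python
from h import *
np.set_printoptions(precision=4,suppress=True)
from scipy.spatial.transform import Rotation as R
m=bot.camera_model("wrist");o=bot.get_obs();Rt=R.from_quat(o["tool_rot"]).as_matrix()
im=cv2.imread("pics/w5.png");H=cv2.cvtColor(im,cv2.COLOR_BGR2HSV)
red=((H[...,1]>150)&((H[...,0]<5)|(H[...,0]>174))).astype(np.uint8)[175:232,290:372]
c=cv2.findContours(1-red,cv2.RETR_LIST,1)[0]
for k in c:
    a=cv2.contourArea(k)
    if 60<a<600: (x,y),r=cv2.minEnclosingCircle(k);b=cv2.boundingRect(k);print(a,x+290,y+175,r,b)
    if 60<a<600 and b[0]>5: hp=(b[1]+175+(b[3]-1)/2,b[0]+290+(b[2]-1)/2)
print(hp)
hole=onz("wrist",hp,.038,m);print("hole",hole)
T=lambda p:100*Rt.T@(p-o["eef_pos"])
print("hole in tool cm",T(hole))
z0=o["eef_pos"][2]
print("pin top",T(onz("wrist",(362,318),z0+.0253,m)),"foot",T(onz("wrist",(285,317.5),z0-.040,m)))
for r,cc in((60,487),(250,464)): print("left edge",onz("wrist",(r,cc),.194,m))
for r,cc in((60,536),(250,508)): print("right edge",onz("wrist",(r,cc),.194,m))
Y=((abs(H[...,0].astype(int)-28)<5)&(H[...,1]>180)&(H[...,2]>150));Y[:230]=0;Y[310:]=0;Y[:,:450]=0;Y[:,520:]=0
q=np.argwhere(Y).mean(0);print(q,onz("wrist",q,.194,m),T(onz("wrist",q,.194,m)))
for p in((181,377),(227,381),(181,296),(226,296)): print("tongue",onz("wrist",p,.038,m))
```

```text
158.5 319.3450698852539 203.471830368042 7.795241832733154 (22, 22, 16, 14)
569.5 330.5 203.0 49.23677062988281 (0, 0, 82, 57)
(203.5, 319.5)
hole [ 0.5059 -0.0122  0.038 ]
hole in tool cm [ 0.0101  0.3156 20.9978]
pin top [-0.0858  0.1284 -2.5301] foot [-0.1925  0.1206  4.    ]
left edge [0.6009 0.0686 0.194 ]
left edge [ 0.5785 -0.0182  0.194 ]
right edge [0.6233 0.0642 0.194 ]
right edge [ 0.6008 -0.0235  0.194 ]
[275.066 486.419] [ 0.5884 -0.0346  0.194 ] [-0.2773  8.8496  5.392 ]
tongue [ 0.5581 -0.0043  0.038 ]
tongue [ 0.5539 -0.0452  0.038 ]
tongue [0.4909 0.0115 0.038 ]
tongue [ 0.4812 -0.0271  0.038 ]
```

move_arm([
  {"x": 0.2,"y": 0.2,"z": 4,"yaw": 0},
  {"x": 0.2,"y": 0.2,"z": 8,"yaw": 0},
  {"x": 0.2,"y": 0.2,"z": 12,"yaw": 0},
  {"x": 0.2,"y": 0.2,"z": 14.5,"yaw": 0},
  {"x": 0.2,"y": 0.2,"z": 15.7,"yaw": 0},
  {"x": 0.2,"y": 0.2,"z": 15.7,"yaw": 0},
  {"x": 0.2,"y": 0.2,"z": 15.7,"yaw": 0},
])

```text
clock: 7.22
eef_pos: [0.5068, -0.0091, 0.0926]
tool_rot: [0.784, 0.621, 0.001, 0.001]
ft_force: [0.1, 0.6, -0.5]
grip_width: 0.0162
grasp_force: 58.6
```

Run:
```python
from h import *
o=bot.get_obs();print(o["eef_pos"])
im=save("wrist","w6");cv2.imwrite("pics/w6c.png",cv2.resize(im[150:400,220:480],None,fx=2.3,fy=2.3,interpolation=2))
```

```text
[ 0.50676677 -0.00912769  0.09255571]
```

View pics/w6c.png

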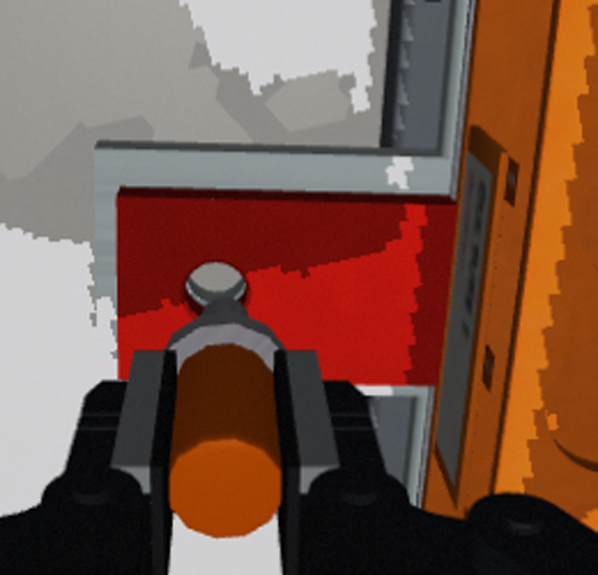

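The hole is at about (314,275) in the full picture. The pin's foot is just below it at (317,283), so it is slightly to the right.

Run:
```python
from h import *
np.set_printoptions(precision=4,suppress=True)
from scipy.spatial.transform import Rotation as R
m=bot.camera_model("wrist");o=bot.get_obs();Rt=R.from_quat(o["tool_rot"]).as_matrix()
T=lambda p:100*Rt.T@(p-o["eef_pos"])
print(o["eef_pos"],Rt,"hole",T(onz("wrist",(275.2,314.3),.038,m)))
z0=o["eef_pos"][2]
e=o["eef_pos"]
print("pin top",T(onz("wrist",(362,317.8),z0+.0253,m)))
t=np.linspace(0,2*np.pi,60)
for lx in(-.003,-.002,-.001,0,.001):
  for zz,r in((.04,.003),(.035,.005),(.012,.012)):
    P=[e+Rt@np.array([lx+r*np.cos(a),.0012+r*np.sin(a),zz]) for a in t]
    q=(px("wrist",P,m)-[220,150])*2.3; print(lx,zz,"top row crop",q[:,1].min().round(1),"cols",q[:,0].min().round(1),q[:,0].max().round(1))
P=[onz("wrist",(275.2,314.3),.038,m)+.007*np.array([np.cos(a),np.sin(a),0]) for a in t]
q=(px("wrist",P,m)-[220,150])*2.3;print("hole box",q.min(0),q.max(0))
```

```text
[ 0.5068 -0.009   0.0927] [[ 0.2289  0.9734  0.0027]
 [ 0.9734 -0.2289 -0.0001]
 [ 0.0005  0.0027 -1.    ]] hole [-0.2904 -0.0403  5.4656]
pin top [-0.0862  0.1227 -2.5297]
-0.003 0.04 top row crop 301.9 cols 209.8 238.6
-0.003 0.035 top row crop 302.6 cols 199.6 248.8
-0.003 0.012 top row crop 317.6 cols 157.9 290.9
-0.002 0.04 top row crop 297.5 cols 209.7 238.6
-0.002 0.035 top row crop 298.0 cols 199.5 248.9
-0.002 0.012 top row crop 312.4 cols 157.7 291.0
-0.001 0.04 top row crop 293.0 cols 209.7 238.7
-0.001 0.035 top row crop 293.4 cols 199.5 248.9
-0.001 0.012 top row crop 307.1 cols 157.6 291.1
0 0.04 top row crop 288.5 cols 209.7 238.7
0 0.035 top row crop 288.8 cols 199.5 249.0
0 0.012 top row crop 301.9 cols 157.5 291.3
0.001 0.04 top row crop 284.0 cols 209.7 238.7
0.001 0.035 top row crop 284.1 cols 199.4 249.0
0.001 0.012 top row crop 296.6 cols 157.3 291.4
hole box [185.4023 258.4816] [248.3791 316.8461]
```

move_arm([
  {"x": 0,"y": -0.15,"z": 0,"yaw": 0},
  {"x": 0,"y": -0.15,"z": 0.7,"yaw": 0},
  {"x": 0,"y": -0.15,"z": 1.4,"yaw": 0},
  {"x": 0,"y": -0.15,"z": 1.8,"yaw": 0},
  {"x": 0,"y": -0.15,"z": 1.8,"yaw": 0},
  {"x": 0,"y": -0.15,"z": 1.8,"yaw": 0},
])

```text
clock: 8.02
eef_pos: [0.5042, -0.0085, 0.0732]
tool_rot: [0.784, 0.621, -0.0, -0.0]
ft_force: [0.4, -0.5, -0.6]
grip_width: 0.016
grasp_force: 58.6
```

Run:
```python
from h import *
o=bot.get_obs();print(o["eef_pos"],o["ft_force"],o["ft_torque"])
im=save("wrist","w7");cv2.imwrite("pics/w7c.png",cv2.resize(im[150:400,220:480],None,fx=2.3,fy=2.3,interpolation=2))
```

```text
[ 0.50421295 -0.00853567  0.07324261] [ 0.41515005 -0.51475517 -0.61258377] [-0.10786554  0.01749642 -0.00295272]
```

View pics/w7c.png

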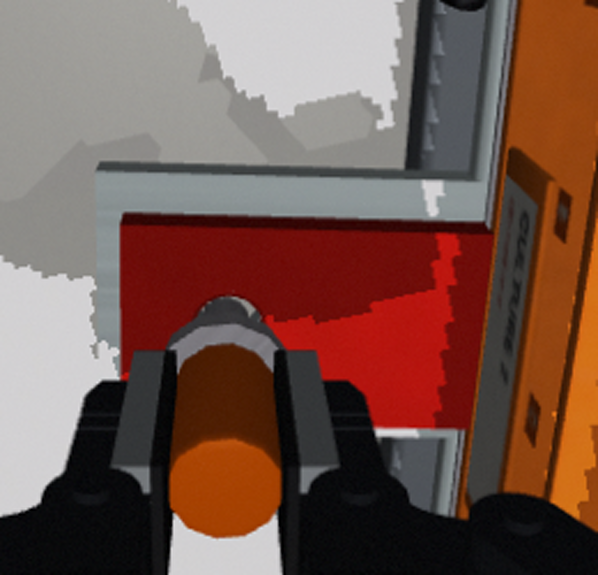

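The foot is at the hole's mouth. The hole spans columns 198–260 of the crop with its top edge at row 296, and the pin's tip is at about row 300, so it is a little too far towards +x.

Run:
```python
from h import *
np.set_printoptions(precision=4,suppress=True)
from scipy.spatial.transform import Rotation as R
m=bot.camera_model("wrist");o=bot.get_obs();Rt=R.from_quat(o["tool_rot"]).as_matrix();e=o["eef_pos"]
print(R.from_matrix(Rt).as_rotvec())
t=np.linspace(0,2*np.pi,90)
def box(c,r,zz):
    q=(px("wrist",[e+Rt@np.array([c[0]+r*np.cos(a),c[1]+r*np.sin(a),zz]) for a in t],m)-[220,150])*2.3
    return q[:,1].min().round(1),q[:,0].min().round(1),q[:,0].max().round(1)
zh=e[2]-.038
from scipy.optimize import least_squares
s=least_squares(lambda p:np.array(box(p,.007,zh))-[296,198,260],[0,0],diff_step=1e-3,x_scale=.001);print("hole",s.x*100,s.fun)
im=cv2.imread("pics/w7.png")
# edge profile along column of the pin above the collar
for c in (315,317,319): print(c,im[274:300,c].tolist())
for lx in(-.004,-.003,-.002,-.001,0): print(lx,[(np.array(box((lx,.0011),r,z))/2.3+[150,220,220]).round(1).tolist() for z,r in((.04,.003),(.035,.005),(.012,.012))])
```

```text
[-2.4623 -1.9509 -0.0001]
hole [0. 0.] [-17.2 -14.2  -7. ]
315 [[9, 13, 111], [7, 14, 110], [9, 13, 110], [10, 14, 110], [1, 4, 81], [53, 53, 79], [55, 54, 58], [54, 52, 53], [52, 49, 50], [54, 50, 51], [53, 51, 52], [52, 50, 52], [56, 53, 55], [57, 53, 55], [55, 54, 54], [56, 53, 55], [58, 54, 55], [102, 97, 100], [125, 119, 121], [127, 122, 125], [128, 123, 126], [128, 124, 126], [131, 126, 129], [129, 124, 127], [131, 125, 127], [94, 95, 107]]
317 [[6, 10, 109], [7, 11, 110], [6, 11, 111], [8, 13, 103], [5, 9, 81], [65, 63, 73], [56, 55, 55], [54, 52, 54], [58, 53, 55], [54, 54, 53], [56, 53, 54], [56, 54, 55], [58, 55, 56], [57, 54, 55], [58, 55, 56], [58, 57, 57], [56, 54, 55], [119, 115, 117], [128, 123, 127], [130, 124, 126], [130, 124, 126], [131, 126, 127], [128, 123, 126], [130, 124, 127], [127, 122, 124], [69, 77, 94]]
319 [[9, 13, 110], [11, 14, 111], [11, 15, 111], [11, 14, 98], [28, 33, 92], [68, 68, 78], [59, 57, 57], [53, 51, 53], [54, 52, 52], [56, 52, 54], [54, 52, 54], [54, 52, 54], [56, 56, 57], [59, 58, 58], [59, 57, 59], [58, 55, 57], [58, 56, 57], [121, 116, 119], [130, 125, 127], [131, 125, 126], [130, 124, 126], [129, 122, 125], [129, 124, 125], [127, 121, 124], [126, 119, 122], [66, 75, 96]]
-0.004 [[283.2, 311.0, 323.6], [283.5, 306.6, 328.0], [290.3, 288.4, 346.3]]
-0.003 [[281.3, 311.0, 323.6], [281.5, 306.6, 328.0], [288.0, 288.4, 346.3]]
-0.002 [[279.3, 311.0, 323.6], [279.5, 306.6, 328.0], [285.8, 288.3, 346.3]]
-0.001 [[277.3, 311.0, 323.6], [277.5, 306.6, 328.0], [283.5, 288.3, 346.4]]
0 [[275.4, 311.0, 323.6], [275.5, 306.5, 328.1], [281.2, 288.2, 346.5]]
```

move_arm([
  {"x": -0.05,"y": 0.08,"z": 0,"yaw": 0},
  {"x": -0.05,"y": 0.08,"z": 0.3,"yaw": 0},
  {"x": -0.05,"y": 0.08,"z": 0.6,"yaw": 0},
  {"x": -0.05,"y": 0.08,"z": 0.6,"yaw": 0},
])

```text
clock: 8.57
eef_pos: [0.5046, -0.0091, 0.0669]
tool_rot: [0.784, 0.621, -0.0, -0.0]
ft_force: [0.1, 0.1, 0.0]
grip_width: 0.0162
grasp_force: 58.6
```

move_arm([
  {"x": 0,"y": 0,"z": 0.4,"yaw": 0},
  {"x": 0,"y": 0,"z": 0.8,"yaw": 0},
  {"x": 0,"y": 0,"z": 1.2,"yaw": 0},
  {"x": 0,"y": 0,"z": 1.2,"yaw": 0},
])

```text
clock: 9.07
eef_pos: [0.5046, -0.0091, 0.0548]
tool_rot: [0.784, 0.621, -0.0, -0.0]
ft_force: [1.0, -1.3, -0.5]
grip_width: 0.0161
grasp_force: 58.6
```

move_arm([
  {"x": 0,"y": 0,"z": 0.3,"yaw": 0},
  {"x": 0,"y": 0,"z": 0.4,"yaw": 0},
  {"x": 0,"y": 0,"z": 0.4,"yaw": 0},
])

```text
clock: 9.45
eef_pos: [0.5048, -0.0092, 0.0512]
tool_rot: [0.784, 0.621, -0.0, -0.0]
ft_force: [0.1, -1.2, -1.1]
grip_width: 0.0161
grasp_force: 58.6
```

move_arm([
  {"x": 0,"y": 0,"z": 0,"yaw": 0},
  {"x": 0,"y": 0,"z": 0,"yaw": 0},
  {"x": 0,"y": 0,"z": 0,"yaw": 0},
], gripper=-0.3)

```text
clock: 9.82
eef_pos: [0.505, -0.0091, 0.0514]
tool_rot: [0.784, 0.621, 0.0, 0.0]
ft_force: [0.2, -0.6, -0.6]
grip_width: 0.0299
grasp_force: 0.0
```

Run:
```python
from h import *
o=bot.get_obs();print(o["eef_pos"],o["ft_force"],o["grip_width"])
im=save("wrist","w8");cv2.imwrite("pics/w8c.png",cv2.resize(im[150:480,160:520],None,fx=1.8,fy=1.8,interpolation=2))
```

```text
[ 0.50501131 -0.00910633  0.05141563] [ 0.2450408  -0.56749572 -0.55425786] 0.029854821995607184
```

View pics/w8c.png

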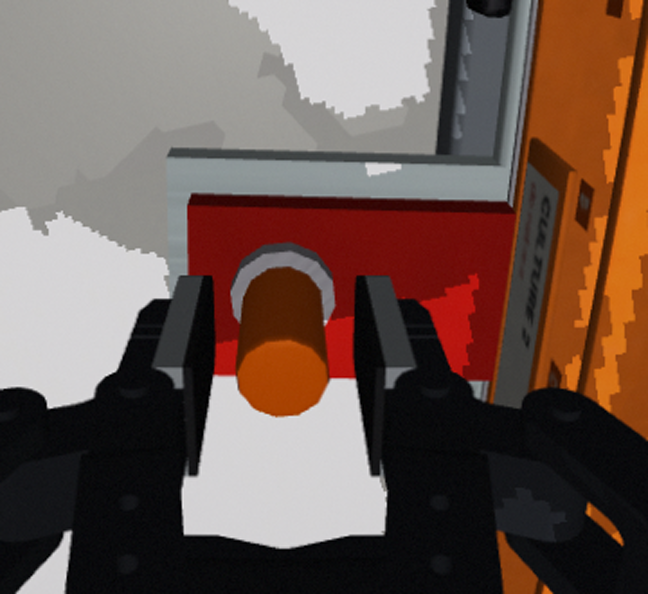

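The pin stands in the hole with its collar flat on the tongue (collar around (283,280) in the crop), and the fingers are open around it. I'll retreat straight up, then go over the crossbar.

move_arm([
  {"x": 0,"y": 0,"z": -2,"yaw": 0},
  {"x": 0,"y": 0,"z": -6,"yaw": 0},
  {"x": 0,"y": 0,"z": -11,"yaw": 0},
  {"x": 0,"y": 0,"z": -16,"yaw": 0},
  {"x": 0,"y": 0,"z": -21,"yaw": 0},
  {"x": -0.2,"y": 2,"z": -22.5,"yaw": 1},
  {"x": -0.2,"y": 6,"z": -22.5,"yaw": 1},
  {"x": -0.2,"y": 8.8,"z": -22.5,"yaw": 1},
  {"x": -0.2,"y": 8.8,"z": -22.5,"yaw": 1},
  {"x": -0.2,"y": 8.8,"z": -22.5,"yaw": 1},
])

```text
clock: 11.12
eef_pos: [0.5894, -0.0311, 0.276]
tool_rot: [0.789, 0.614, -0.0, -0.0]
ft_force: [-0.6, 0.1, -0.1]
grip_width: 0.03
grasp_force: 0.0
```

Run:
```python
from h import *
np.set_printoptions(precision=4,suppress=True)
from scipy.spatial.transform import Rotation as R
im=save("wrist","w9")
m=bot.camera_model("wrist");o=bot.get_obs();Rt=R.from_quat(o["tool_rot"]).as_matrix()
T=lambda p:100*Rt.T@(p-o["eef_pos"])
print(o["eef_pos"],o["ft_force"])
H=cv2.cvtColor(im,cv2.COLOR_BGR2HSV)
Y=((abs(H[...,0].astype(int)-28)<6)&(H[...,1]>150)&(H[...,2]>90)).astype(np.uint8)
n,l,s,c=cv2.connectedComponentsWithStats(Y)
for i in range(1,n):
    if s[i,4]>150:
        cn=max(cv2.findContours((l==i).astype(np.uint8),0,1)[0],key=cv2.contourArea);bx=cv2.boxPoints(cv2.minAreaRect(cn))
        print(s[i],c[i],T(onz("wrist",c[i][::-1],.194,m)),[T(onz("wrist",b[::-1],.194,m)).round(2)[:2].tolist() for b in bx])
# dark bar edges above
V=H[...,2]; 
for r in range(20,260,40):
    d=np.where((V[r]<60)&(np.arange(640)>200)&(np.arange(640)<440))[0]
    if len(d): print(r,d.min(),d.max(),T(onz("wrist",(r,d.min()),.194,m))[:2],T(onz("wrist",(r,d.max()),.194,m))[:2])
for n in("lock_pin","lock_hole"):
    for k in bot.cut_out("wrist",n)[:1]: print(n,k["score"],k["centre"],T(onz("wrist",k["centre"],.06,m)))
```

```text
[ 0.5892 -0.031   0.2763] [-0.6383  0.0768 -0.1811]
[ 300  239   35   38 1204] [317.1935 257.9444] [-0.3578  0.1086  8.2287] [[0.78, -0.87], [0.78, 1.06], [-1.48, 1.09], [-1.48, -0.89]]
60 298 355 [10.2468 -0.8621] [10.2523  2.0143]
100 266 336 [ 8.3036 -2.5366] [8.2973 1.0767]
140 300 397 [ 6.2653 -0.8015] [6.2822 4.336 ]
180 300 336 [ 4.1371 -0.8253] [4.1379 1.1281]
220 300 340 [ 1.8942 -0.8518] [1.895  1.3816]
lock_pin 0.81 [201.4, 220.4] [ 0.0701 -8.4287 21.6363]
lock_hole 0.93 [189.3, 312.6] [ 1.1324 -0.2846 21.6289]
```

move_arm([
  {"x": -0.35,"y": 0.1,"z": 1,"yaw": 0},
  {"x": -0.35,"y": 0.1,"z": 3,"yaw": 0},
  {"x": -0.35,"y": 0.1,"z": 6,"yaw": 0},
  {"x": -0.35,"y": 0.1,"z": 9,"yaw": 0},
  {"x": -0.35,"y": 0.1,"z": 11,"yaw": 0},
  {"x": -0.35,"y": 0.1,"z": 11,"yaw": 0},
  {"x": -0.35,"y": 0.1,"z": 11,"yaw": 0},
], gripper=0.1)

```text
clock: 12.15
eef_pos: [0.5905, -0.035, 0.1671]
tool_rot: [0.789, 0.614, 0.0, 0.0]
ft_force: [-0.0, 0.3, 0.5]
grip_width: 0.0474
grasp_force: 0.0
```

move_arm([
  {"x": 0,"y": 0,"z": 0,"yaw": 0},
  {"x": 0,"y": 0,"z": 0,"yaw": 0},
  {"x": 0,"y": 0,"z": 0,"yaw": 0},
  {"x": 0,"y": 0,"z": 0,"yaw": 0},
  {"x": 0,"y": 0,"z": 0,"yaw": 0},
  {"x": 0,"y": 0,"z": 0,"yaw": 0},
  {"x": 0,"y": 0,"z": 0,"yaw": 0},
], gripper=-1)

```text
clock: 13.02
eef_pos: [0.5897, -0.0347, 0.1674]
tool_rot: [0.789, 0.614, 0.0, -0.0]
ft_force: [-5.3, 1.7, 4.9]
grip_width: 0.019
grasp_force: 60.3
```

move_arm([
  {"x": 0,"y": 0,"z": -0.2,"yaw": 0},
  {"x": 0,"y": 0,"z": -0.6,"yaw": 0},
  {"x": 0,"y": 0,"z": -1.2,"yaw": 0},
  {"x": 0,"y": 0,"z": -2,"yaw": 0},
  {"x": 0,"y": 0,"z": -3,"yaw": 0},
  {"x": 0,"y": 0,"z": -4,"yaw": 0},
  {"x": 0,"y": 0,"z": -5,"yaw": 0},
  {"x": 0,"y": 0,"z": -6,"yaw": 0},
  {"x": 0,"y": 0,"z": -7,"yaw": 0},
  {"x": 0,"y": 0,"z": -8,"yaw": 0},
  {"x": 0,"y": 0,"z": -9,"yaw": 0},
  {"x": 0,"y": 0,"z": -9.7,"yaw": 0},
  {"x": 0,"y": 0,"z": -10.2,"yaw": 0},
  {"x": 0,"y": 0,"z": -10.4,"yaw": 0},
  {"x": 0,"y": 0,"z": -10.5,"yaw": 0},
  {"x": 0,"y": 0,"z": -10.5,"yaw": 0},
])

```text
clock: 15.02
eef_pos: [0.5901, -0.0349, 0.271]
tool_rot: [0.789, 0.614, -0.0, -0.0]
ft_force: [0.1, -0.4, -8.9]
grip_width: 0.0191
grasp_force: 58.9
```

move_arm([
  {"x": 0,"y": 0,"z": 0,"yaw": 0},
  {"x": 0,"y": 0,"z": 0,"yaw": 0},
  {"x": 0,"y": 0,"z": 0,"yaw": 0},
  {"x": 0,"y": 0,"z": 0,"yaw": 0},
  {"x": 0,"y": 0,"z": 0,"yaw": 0},
  {"x": 0,"y": 0,"z": 0,"yaw": 0},
  {"x": 0,"y": 0,"z": 0,"yaw": 0},
  {"x": 0,"y": 0,"z": 0,"yaw": 0},
  {"x": 0,"y": 0,"z": 0,"yaw": 0},
  {"x": 0,"y": 0,"z": 0,"yaw": 0},
  {"x": 0,"y": 0,"z": 0,"yaw": 0},
  {"x": 0,"y": 0,"z": 0,"yaw": 0},
  {"x": 0,"y": 0,"z": 0,"yaw": 0},
  {"x": 0,"y": 0,"z": 0,"yaw": 0},
  {"x": 0,"y": 0,"z": 0,"yaw": 0},
  {"x": 0,"y": 0,"z": 0,"yaw": 0},
  {"x": 0,"y": 0,"z": 0,"yaw": 0},
  {"x": 0,"y": 0,"z": 0,"yaw": 0},
])

```text
clock: 17.27
eef_pos: [0.5902, -0.0349, 0.2713]
tool_rot: [0.789, 0.614, -0.0, -0.0]
ft_force: [-0.1, -0.3, -8.5]
grip_width: 0.0192
grasp_force: 58.8
```

Run:
```python
from h import *
np.set_printoptions(precision=4,suppress=True)
from scipy.spatial.transform import Rotation as R
im=save("wrist","w10");m=bot.camera_model("wrist");o=bot.get_obs();Rt=R.from_quat(o["tool_rot"]).as_matrix()
print(o["eef_pos"],o["ft_force"],o["ft_torque"],o["grasp_force"],o["grip_width"],Rt[:,2])
dz=o["eef_pos"][2]-.1672
T=lambda p:100*Rt.T@(p-o["eef_pos"])
for n in("lock_pin","lock_hole","tube_1"):
    for k in bot.cut_out("wrist",n)[:3]: print(n,k["score"],k["centre"],T(onz("wrist",k["centre"],.06+dz,m)))
e=o["eef_pos"]
# predicted pixel of the hole centre / pin top if level
for nm,P in(("hole",[.0,-.087,.147-.018*0-.018]),("pintop",[0,-.086,.147-.018-.037]),("tongue far corner",[.022,-.105,.129])): print(nm,px("wrist",[e+Rt@np.array(P)],m))
save("scene","s10")
for n,z in(("lock_pin",.06+dz),("bottle_b",.1),("slide_box",.03),("petri",.014),("carrier",.2)):
    for k in bot.cut_out("scene",n)[:1]: print(n,k["score"],k["centre"],onz("scene",k["centre"],z),k["mask"].sum())
```

```text
[ 0.5902 -0.0349  0.2713] [-0.1788 -0.0618 -9.9326] [ 0.0176 -0.0154  0.0178] 58.813210129737854 0.019520590329909934 [ 0. -0. -1.]
lock_pin 0.83 [232.3, 180.8] [ 0.4518 -8.4987 10.7197]
lock_hole 0.66 [187.6, 310.8] [ 3.27   -0.2799 10.72  ]
tube_1 0.72 [291.9, 389.9] [-3.6403  4.8962 10.7202]
tube_1 0.68 [211.3, 386.3] [ 1.8006  4.3753 10.7202]
tube_1 0.68 [352.2, 400.8] [-8.2469  5.9313 10.7202]
hole [[188.4186 229.6115]]
pintop [[172.0635 246.7007]]
tongue far corner [[159.085  198.1471]]
lock_pin 0.39 [237.8, 302.9] [ 0.5148 -0.0191  0.1641] 96
bottle_b 0.52 [168.5, 314.2] [0.4752 0.29   0.1   ] 159
slide_box 0.81 [200.6, 375.5] [0.6694 0.2639 0.03  ] 362
petri 0.57 [378.1, 333.2] [ 0.6509 -0.3029  0.014 ] 400
carrier 0.56 [250.9, 326.5] [ 0.5857 -0.0724  0.2   ] 3588
```

```bash
python3 -c "
from workcell import bot
print(bot.job_done())"
```

```text
the job is handed in; nothing more can be done
None
```

The pin is seated through the tongue and front plate, and I handed the job in at about 17 s with the carrier held still and level about 10 cm above its dock; the judge returned no verdict. After the lift the networks still found the pin and all three tubes in place, and the bottle, slide box and Petri dish had not moved noticeably. One rule slip: I viewed 11 pictures instead of the allowed 10.

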